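Nudge the adapter plate onto its locating pins

TASK

The aluminium adapter plate was left lying crooked on the black ledge of its locating nest. Without lifting it, nudge it with the fingertips, over against the nest's fence and along the fence away from the ledge, until both its holes drop over the two brass locating pins and it sits flat and fully down on the nest's deck. Leave the standoffs and the other loose things where they are.

Things in the scene. Friction and masses are not known exactly. Their poses are not given: they have to be found in the camera images.
- nest: Fixed locating nest, turned differently each time: grey deck, x -107 to 107 mm, y -63 to 77 mm, top 12 mm above the table. Origin: on the table, directly under where the seated plate's centre belongs. x: along the fence, from ledge to pins, the way the plate must be pushed; z up. No wall on the +y side or at the ends
- ledge (a point): Middle of the top inner edge of the black landing ledge on the deck's -x end. Ledge: nest x -107 to -55 mm, y -45 to 77 mm, top 19 mm above the table, level with the pin tips: the plate slides on ledge and pin tips until its holes meet the pins, then drops 7 mm. Axes as the nest's
- fence (a point): Middle of the top edge of the fence's inner face. Dark steel fence along the nest's whole -y side, inner face at nest y = -48 mm, 14.5 mm thick, top 40 mm above the table
- pin_fence (a point): Tip of the brass locating pin nearer the fence, nest x 25, y -32 mm, 19 mm above the table (7 mm above the deck). 8 mm diameter for 3 mm, then tapering to a round 4 mm tip
- pin_open (a point): Tip of the other, equal pin, nest x 25, y +32 mm. The plate may hide both pins at the start
- plate: Loose aluminium plate with a dark green board on it, about 0.4 kg, 104 mm (x) by 94 mm (y) by 14 mm, parts on top 5 mm more. Origin: centre of its underside. Starts 19 mm up on ledge and pin tips, 18-26 mm short of its seat along nest x, 8-18 mm to nest +y, turned up to 0.1 rad. Seated: underside 12 mm above the table, axes along the nest's, 1 mm off the fence, trailing (-x) edge 7 mm above the ledge
- hole_fence (a point): Lower mouth of the plate's through hole for the pin nearer the fence: 11 mm diameter, at plate x 25, y -32 mm. The plate's trailing edge leaves the ledge 3 mm before the holes meet the pins, and may dip there
- hole_open (a point): Lower mouth of the plate's other hole, 11 mm diameter, at plate x 25, y +32 mm
- organiser: fixed black compartment tray, 150 x 120 mm, 32 mm high, origin at its underside centre; bystander, on the other side of the workplace from the nest
- standoff_tall: loose brass standoff standing on the nest's deck beyond the plate, 13 mm diameter, 38 mm tall with its stud; bystander
- standoff_short: loose brass standoff standing on the nest's deck beyond the plate, 13 mm diameter, 28 mm tall with its stud; bystander
- screwdriver: loose screwdriver lying on the table, 170 mm long; bystander
- dish: shallow glass dish, 90 mm across, 16 mm high; bystander
- jar: small white jar with lid, 52 mm diameter, 60 mm tall; bystander
- reel: black ring-shaped reel lying flat, 64 mm diameter, 12 mm high; bystander
- probe: black hand probe with a steel tip lying on the table, about 120 mm long; bystander
Things that resemble listed ones, but are neither listed nor needed, are in the scene too. Leave any blue or orange look-alike of the plate alone.

How it is judged (in metres and radians):
At the end, for the whole second after the job is handed in: The plate lies at rest, flat on the deck with both holes over the pins: its origin within 3 mm of its seat along the nest's x and y, its underside less than 1.8 mm above the deck, tilt under 0.03 rad, axes within 0.06 rad of the nest's (x of plate in the frame of nest between -0.003 and 0.003 m and y of plate in the frame of nest between -0.003 and 0.003 m and z of plate in the frame of nest below 0.0138 m and angle between plate's own z axis and vertical below 0.03 rad and angle between the x axis of plate and the x axis of nest, either way round below 0.06 rad and linear speed of plate below 0.01 m/s); the robot touches nothing.
It fails at once if the plate is lifted (its centre more than 10 mm above where it lay on the ledge) or tipped up (over 0.3 rad) (height (world z) of plate above 0.029 m or angle between plate's own z axis and vertical above 0.3 rad).
It fails at once if a loose bystander is moved by more than 20 mm (distance of any of standoff_tall, standoff_short, screwdriver, dish, jar, reel, probe from where it was at the start of the episode above 0.02 m).
It also fails if it takes over 58 s, if anything falls off the work surface, if the arm or the gripper's body presses on something with over 40 N, if the wrist force passes 120 N, or if a joint passes its speed limit or range.

ROBOT

A 6-joint arm with a two-finger parallel gripper is mounted at the origin on the work surface. World frame = base frame: x ahead of the robot, y to its left, z up, the work surface at z = 0. Lengths are in mm, angles in rad, forces in N, time in s.
With the tool pointing down it reaches from about 275 to 1000 mm from the base axis. Payload 8.4 kg.
Tool frame: the origin (TCP) lies midway between the tips of the shut fingers; the grasp point (between the pads) lies 19 mm behind it; z points along the fingers, y is the direction in which the jaws open and shut (so a half turn about z gives the same grasp; the last joint's range is limited). The gripper opens to 85 mm and grips with 20 to 120 N. Pads are 22 mm wide; open, the fingers measure 114 mm over their backs; the gripper's body (76 mm by 85 mm) begins 54 mm behind the grasp point. The pads swing forward as they close: fully open they stand 13 mm farther back than shut.
Start: joints at [1.132, 0.353, 1.633, -0, 1.155, -0.002], TCP at [264.4, 566.322, 231.281] pointing down, gripper open.
Joint ranges: [-2.63, 2.63], [-0.92, 2.1], [0.06, 2.66], [-1.3, 4.44], [0, 2.69], [-3.02, 3.02]. Speed limits (rad/s): [2.22, 2.22, 2.79, 3.14, 3.14, 3.14].

INTERFACE

Orientations are given as [roll, pitch, yaw] about the fixed x, y, z axes, in that order (R = Rz(yaw) Ry(pitch) Rx(roll)).
In Python, from rig import r gives the robot as it stands.
- The arm moves only by the tool play_rows, never from a script. Its argument "moves" is a list of rows, each a list of 3 entries, a list of its own where there are three numbers: the turn, a rotation vector about the tool's x, y, z in degrees, then the shift along the tool's x, y, z in mm, then the opening, from 0 (shut) to 1 (fully open). A call has 1 to 20 rows; each row is the pose to reach, as a shift and turn from the pose measured when the call began, along the tool's axes at that moment; what a row does not reach only later rows make up. A row lasts 1/10 s, in which the tool goes at most 50 mm and 8.59 degrees, less where a joint would pass 70% of its speed; a pose out of reach is approached as far as the arm can. A call with a gripper value outside its range is refused whole. The fingers move at their own pace and stop on an object; "newtons" is the grip in N (left out, the last holds). Time passes only in rows, so rows that repeat a pose let the fingers close. It gives the time, the measured TCP pose, the force and the opening at its end, in the units of the state.
- r.sense(): the state, without advancing time (a new reading comes with each control period).
- r.grab_frame(name): name is "scene" or "top"; returns a dict with "color" (480x640x3 uint8, red, green, blue), "K" (3x3 intrinsics, pixels), "rvec" (rotation vector, rad) and "tvec" (3), from world to camera coordinates, as OpenCV has them. Camera axes: x right, y down, z forward; pixel columns grow to the right and rows downward; lengths in mm; the calibration is good to about 2 mm. A picture is of the moment at which its call begins. There is no depth.
- r.sign_off(): hands the job in, once; it reports no verdict.
Trained networks look in a picture, given as the dict that the camera call returned (one of the last four; its "shot" number tells which), for a name from the list of things; names that differ only in an ending like _2 or _b are one class to them, and where a whole thing is asked for, a point or a joint stands for the part that bears it (a point fixed in the world has none). Each returns a list of dicts, best first, with "conf" (0 to 1); they miss things now and then, are a little off and sometimes report something else, mostly with a low value. They report only what shows in the picture. A call takes as long as a camera call. They do not tell look-alikes from the thing itself.
- r.silhouettes(picture, name): "mask" (480x640 bool, what is visible of it) and "location" ([column, row] in pixels, amid what is visible of it).
The state is a dict: "clock": time; "qpos": joint angles; "qvel": joint speeds; "joint_efforts": joint torques, N m; "eef_pos": TCP position; "tcp_rot": TCP orientation; "contact_force": force on the tool from outside, world axes, zero at the start; "wrist_torque": the same for the moment, N m; "opening": opening from 0.0 (shut) to 1.0 (fully open).
Only numpy, scipy, OpenCV 4.12 (cv2) and the standard library are available. Lean on these libraries where they do the work, as an engineer would, in place of code of your own. Each camera call takes 0.05 s, during which the arm holds its last target.

## Working session

There is one attempt and no reset: what is moved stays moved. The work goes in short steps, Python scripts to look and compute and a tool call to move; the robot and the scene stay as the last step left them, time stands still between calls to the robot, and variables do not carry over. Pictures are saved under pics/ and viewed, and the job is handed in when it is done.

Besides the shell and the picture viewer there is one more tool, called after "Emit:" as name(argument=value, ...), one argument or row to a line, values as JSON. play_rows: Moves the arm, as the interface text tells. Its arguments: {"type":"object","properties":{"moves":{"type":"array"},"newtons":{"type":"number"}},"required":["moves"]}

```bash
ls; mkdir -p pics; python3 - <<'E'
from rig import r
import cv2,numpy as np
print(r.sense())
for n in("scene","top"):
    p=r.grab_frame(n); cv2.imwrite(f"pics/{n}0.png",p["color"][:,:,::-1]); print(p["K"],p["rvec"],p["tvec"])
    for k in("plate","nest","hole_open","hole_fence","pin_fence","pin_open","ledge","fence"):
        print(n,k,[(np.round(d["location"]),round(d["conf"],2),int(d["mask"].sum())) for d in r.silhouettes(p,k)])
E
```

```text
pics
{'clock': 0.0, 'qpos': array([ 1.13157410e+00,  3.53645516e-01,  1.63415516e+00,  7.13173080e-06,
        1.15517107e+00, -2.41634784e-03]), 'qvel': array([-0.00067102, -0.00117543,  0.00017321, -0.00096591,  0.00019621,
        0.00124299]), 'joint_efforts': array([ 4.09567641e-03, -6.05247903e+01, -3.42072058e+01,  2.86773939e-04,
        9.21922037e-03,  1.85978115e-05]), 'eef_pos': array([264.20832566, 565.88062952, 230.55431763]), 'tcp_rot': array([-3.14021358e+00, -9.85293823e-06,  2.70478388e+00]), 'contact_force': array([ 0.14171639,  0.05248323, -0.43184218]), 'wrist_torque': array([-0.06439403, -0.02288772,  0.02204609]), 'opening': 0.9984636055714794}
[[436.95905529   0.         311.74652699]
 [  0.         436.95905529 233.81271574]
 [  0.           0.           1.        ]] [ 1.08423803  2.23962005 -1.18471686] [ 355.4135179  -184.36142944 1443.24037313]
scene plate [(array([332., 350.]), 0.94, 2455), (array([363., 268.]), 0.87, 1259), (array([447., 252.]), 0.83, 1166), (array([337., 222.]), 0.62, 853), (array([525., 324.]), 0.21, 898)]
scene nest [(array([373., 286
[... 801 characters left out ...]
]), 0.79, 1662), (array([345., 330.]), 0.79, 1835), (array([213., 350.]), 0.64, 1878)]
top nest [(array([248., 263.]), 0.7, 3669)]
top hole_open [(array([235., 175.]), 0.92, 1604), (array([210., 350.]), 0.85, 1917), (array([344., 329.]), 0.81, 1752), (array([270., 264.]), 0.7, 1763), (array([391., 247.]), 0.28, 3264)]
top hole_fence [(array([267., 256.]), 0.75, 1820), (array([240., 172.]), 0.69, 1647), (array([343., 328.]), 0.68, 1793), (array([212., 349.]), 0.62, 1987)]
top pin_fence [(array([245., 260.]), 0.58, 3903)]
top pin_open [(array([244., 257.]), 0.93, 3569)]
top ledge [(array([244., 262.]), 0.86, 3622)]
top fence [(array([157., 201.]), 0.66, 172), (array([244., 262.]), 0.62, 3415)]
```

View pics/scene0.png

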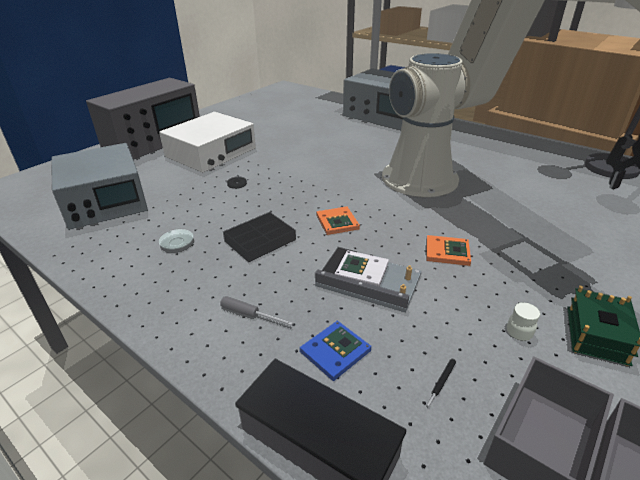

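View pics/top0.png

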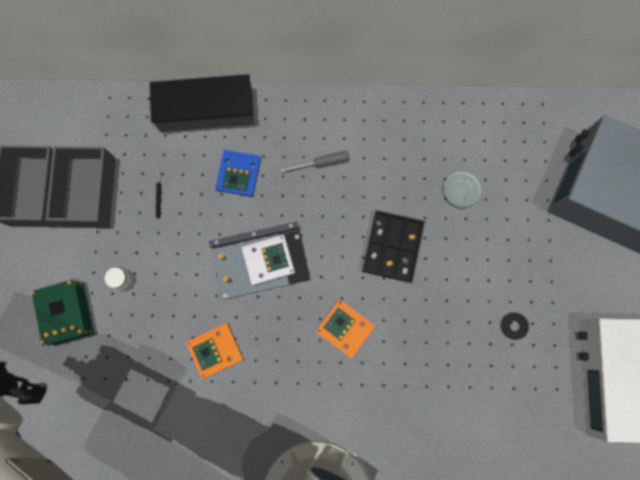

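```bash
python3 - <<'E'
import cv2
a=cv2.imread("pics/top0.png")[200:320,180:340]; cv2.imwrite("pics/tc0.png",cv2.resize(a,None,fx=5,fy=5,interpolation=cv2.INTER_CUBIC))
a=cv2.imread("pics/scene0.png")[210:330,300:460]; cv2.imwrite("pics/sc0.png",cv2.resize(a,None,fx=5,fy=5,interpolation=cv2.INTER_CUBIC))
E
```

```text
(no output)
```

View pics/tc0.png

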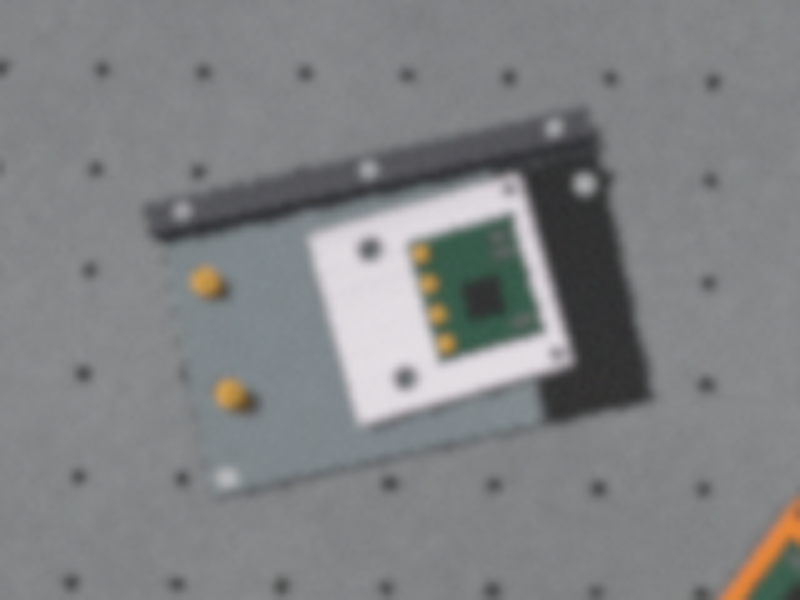

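View pics/sc0.png

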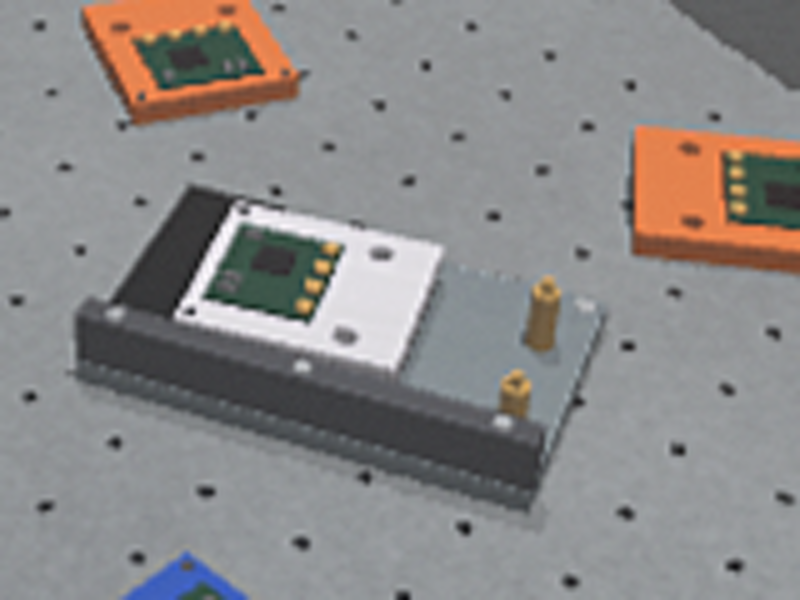

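The plate is the white-silver one, top (269,262), lying on the nest with the dark fence. The blue plate at (237,172) and the orange ones at (345,330) and (213,350) are look-alikes to leave alone. The close crop shows the nest's fence at the image top, the ledge on the right and the standoffs at top ≈(221,256) and (226,279), so nest x runs to the left. Next I'll fit both poses.

```bash
cat > h.py <<'E'
from rig import r
import cv2,numpy as np
from scipy.optimize import least_squares
def proj(p,X): return cv2.projectPoints(np.float64(X).reshape(-1,3),p["rvec"],p["tvec"],p["K"],None)[0][:,0]
def T(q,X):
    X=np.float64(X); c,s=np.cos(q[2]),np.sin(q[2]); o=X.copy()
    o[:,0]=q[0]+c*X[:,0]-s*X[:,1]; o[:,1]=q[1]+s*X[:,0]+c*X[:,1]; return o
def fit(obs,q0): # obs: list of (pic,X,uv)
    f=lambda q: np.concatenate([(proj(p,T(q,X))-np.float64(uv)).ravel() for p,X,uv in obs])
    s=least_squares(f,q0,loss="soft_l1"); return s.x,np.round(f(s.x).reshape(-1,2),1)
def un(uv,off,k=5): return (np.float64(uv)+.5)/k-.5+np.array(off)
def crop(p,off,wh,k,name,draw=()):
    x,y=off;w,h=wh
    a=cv2.resize(p["color"][y:y+h,x:x+w,::-1],None,fx=k,fy=k,interpolation=cv2.INTER_CUBIC)
    for X,c in draw:
        uv=((proj(p,X)-off+.5)*k-.5)
        cv2.polylines(a,[np.int32(uv*8)],True,c,1,cv2.LINE_AA,3)
    cv2.imwrite(name,a)
def rel(n,q):
    d=q[:2]-n[:2];c,s=np.cos(n[2]),np.sin(n[2]); return np.array([c*d[0]+s*d[1],-s*d[0]+c*d[1],q[2]-n[2]])
def box(x0,x1,y0,y1,z): return [[x0,y0,z],[x1,y0,z],[x1,y1,z],[x0,y1,z]]
def circ(x,y,z,R): return [[x+R*np.cos(t),y+R*np.sin(t),z] for t in np.linspace(0,6.28,24)]
E
cat > a.py <<'E'
from h import *
t=r.grab_frame("top");s=r.grab_frame("scene")
to,so=(180,200),(300,210)
NX=[[107,-62.5,40],[-107,-62.5,40],[107,77,12],[-107,77,19],[-55,77,19]]
NU=un([[145,207],[588,108],[215,497],[650,400],[548,420]],to)
SX=[[-107,-62.5,40],[107,-62.5,40],[-107,77,19],[107,77,12]]
SU=un([[75,305],[545,435],[190,185],[605,318]],so)
q0=[500,200,1.5]
for o in([(t,NX,NU)],[(s,SX,SU)],[(t,NX,NU),(s,SX,SU)]):
    n,e=fit(o,q0);print(n,e.tolist())
PX=[[52,-47,33],[-52,-47,33],[-52,47,33],[52,47,33],[25,-32,33],[25,32,33]]
PU=un([[310,232],[522,172],[575,365],[362,427],[370,248],[405,378]],to)
QX=[PX[2],PX[3],PX[0],PX[1],PX[5],PX[4]]
QU=un([[235,203],[443,243],[395,370],[178,315],[380,253],[345,335]],so)
for o in([(t,PX,PU)],[(s,QX,QU)],[(t,PX,PU),(s,QX,QU)]):
    q,e=fit(o,q0);print(q,e.tolist(),rel(n,q))
B=box
dr=[(T(n,B(-107,107,-62.5,-48,40)),(0,255,255)),(T(n,B(-107,107,-63,77,12)),(255,255,0)),(T(n,B(-107,-55,-45,77,19)),(255,0,255)),(T(q,B(-52,52,-47,47,33)),(0,0,255)),(T(q,circ(25,32,33,5.5)),(0,0,255)),(T(q,circ(25,-32,33,5.5)),(0,0,255))]
crop(t,to,(160,120),5,"pics/tf.png",dr);crop(s,so,(160,120),5,"pics/sf.png",dr)
E
python3 a.py
```

```text
[541.34580297 147.06652103   1.81424321] [[0.2, -0.2], [0.0, -0.1], [-0.4, 0.4], [0.7, -0.5], [-0.4, 0.4]]
[537.35647791 146.08827077   1.82286207] [[0.4, 1.2], [-0.9, 0.8], [-0.1, -0.8], [0.6, -4.3]]
[540.78537459 147.26484041   1.81498046] [[0.1, 0.1], [-0.1, 0.1], [-0.5, 0.7], [0.6, -0.3], [-0.5, 0.6], [-0.2, 1.9], [-1.6, 2.1], [-0.1, -0.1], [0.5, -3.1]]
[535.8583713  125.48729555  -4.41318175] [[-0.1, 0.4], [-0.2, 0.5], [-0.2, -0.3], [-0.4, -0.6], [0.5, 0.1], [0.5, -0.1]] [-19.94033602  10.04588577  -6.22816221]
[533.92025739 125.90059172   1.88254124] [[-0.0, -0.3], [0.2, 0.4], [0.2, -0.3], [-0.9, 0.5], [0.1, -0.2], [0.1, -0.1]] [-19.07073272  11.82658489   0.06756078]
[535.11657333 125.85273274   1.87539112] [[-0.3, 0.9], [-0.5, 0.7], [-0.3, -0.2], [-0.4, -0.2], [0.3, 0.5], [0.4, 0.3], [-0.1, -0.2], [0.0, 0.8], [-0.3, 0.0], [-1.3, 0.6], [-0.1, 0.1], [-0.3, 0.2]] [-19.40639897  10.6773284    0.06041066]
```

View pics/tf.png

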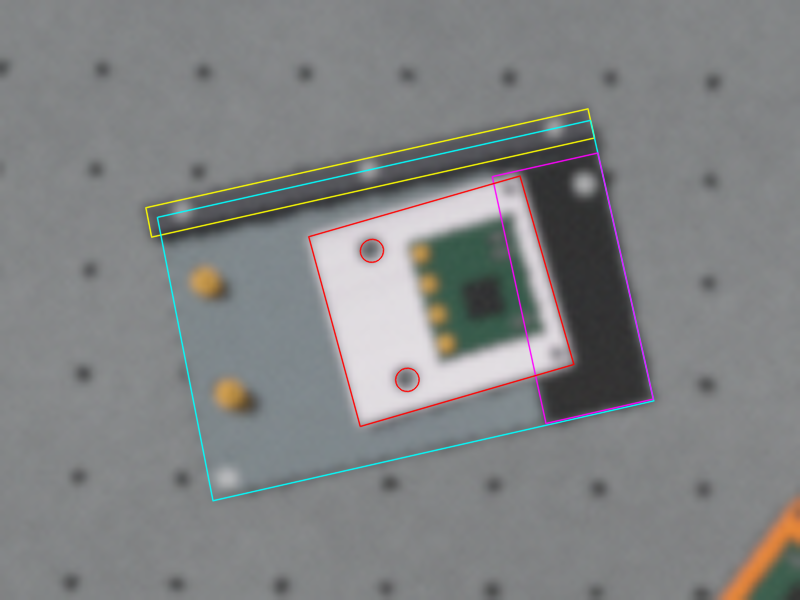

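View pics/sf.png

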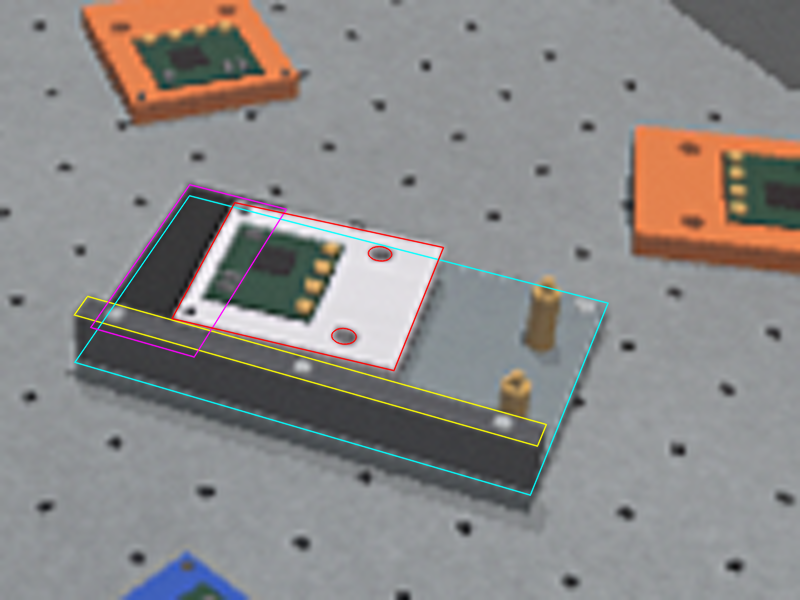

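The overlays match in both views. In nest axes the plate is at about (-19.5, +10.5) mm, turned +0.055 rad. I'll push with the shut fingertips, first towards the fence.

```bash
cat >> h.py <<'E'
from scipy.spatial.transform import Rotation as Ro
N=np.array([541.2,147.1,1.8146])
def go(nx,ny,z,yaw):
    """tool-frame turn(deg)/shift for TCP target in nest coords, tool down, yaw rel nest"""
    s=r.sense(); R=Ro.from_euler("xyz",s["tcp_rot"]); p=T(N,[[nx,ny,z]])[0]
    Rt=Ro.from_euler("xyz",[np.pi,0,N[2]+yaw])
    return np.round((R.inv()*Rt).as_rotvec(degrees=True),2),np.round(R.inv().apply(p-s["eef_pos"]),1)
def st():
    s=r.sense(); n=rel(N,np.array([*s["eef_pos"][:2],s["tcp_rot"][2]])); R=Ro.from_euler("z",N[2])
    print("t",s["clock"],"nest xy yaw",np.round(n,3),"z",round(s["eef_pos"][2],1),"F nest",np.round(R.inv().apply(s["contact_force"]),1),"op",s["opening"])
E
python3 - <<'E'
from h import *
st();print(go(-12,95,120,np.pi/2),go(-12,95,24,np.pi/2))
E
```

```text
t 1.0 nest xy yaw [473.634 167.403   0.89 ] z 231.3 F nest [-0.1  0.4  0.6] op 0.9960532917206859
(array([ -0.,   0., -39.]), array([-361.9, -331.9,  111.3])) (array([ -0.,   0., -39.]), array([-361.9, -331.9,  207.3]))
```

Emit:
play_rows(
  moves=[
    [[0,0,-8],[-40,-36,12],0],
    [[0,0,-16],[-80,-72,24],0],
    [[0,0,-24],[-120,-108,36],0],
    [[0,0,-32],[-160,-144,48],0],
    [[0,0,-39],[-200,-180,60],0],
    [[0,0,-39],[-240,-216,72],0],
    [[0,0,-39],[-280,-252,84],0],
    [[0,0,-39],[-320,-290,96],0],
    [[0,0,-39],[-362,-332,111],0],
    [[0,0,-39],[-362,-332,111],0],
    [[0,0,-39],[-362,-332,111],0],
    [[0,0,-39],[-362,-332,111],0],
    [[0,0,-39],[-362,-332,111],0],
  ],
)

```text
clock: 2.3
eef_pos: [451.9, 113.0, 120.5]
tcp_rot: [3.141, 0.0, -2.898]
contact_force: [-0.0, 0.8, -0.1]
opening: -0.002
```

```bash
python3 - <<'E'
from h import *
st();print(go(-12,95,24,np.pi/2))
t=r.grab_frame("top");crop(t,(160,180),(200,150),4,"pics/t1.png")
E
```

```text
t 2.3 nest xy yaw [-11.586  94.886  -4.712] z 120.5 F nest [ 0.8 -0.2 -0.1] op -0.001848952000001541
(array([ 0.02,  0.01, -0.01]), array([ 0.1, -0.4, 96.5]))
```

View pics/t1.png

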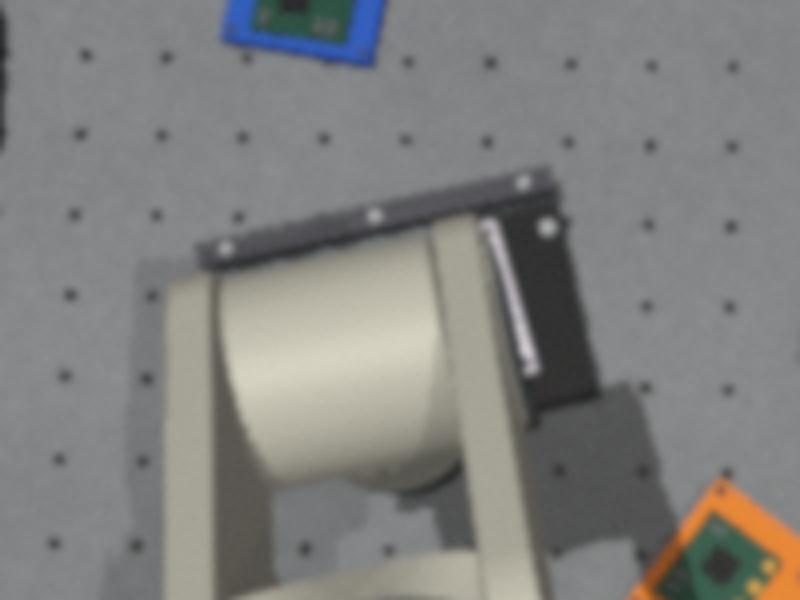

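The arm hides the plate from above, so I'll check with the scene camera. Going down now, then pushing.

Emit:
play_rows(
  moves=[
    [[0,0,0],[0,0,30],0],
    [[0,0,0],[0,0,65],0],
    [[0,0,0],[0,0,90],0],
    [[0,0,0],[0,0,96],0],
    [[0,0,0],[-8,0,97],0],
    [[0,0,0],[-16,0,97],0],
    [[0,0,0],[-20,0,97],0],
    [[0,0,0],[-22,0,97],0],
    [[0,0,0],[-24,0,97],0],
    [[0,0,0],[-26,0,97],0],
    [[0,0,0],[-28,0,97],0],
    [[0,0,0],[-30,0,97],0],
    [[0,0,0],[-32,0,97],0],
    [[0,0,0],[-33,0,97],0],
    [[0,0,0],[-33,0,97],0],
  ],
)

```text
clock: 3.85
eef_pos: [482.9, 121.1, 23.5]
tcp_rot: [3.141, -0.002, -2.897]
contact_force: [-4.9, -0.2, 2.7]
opening: 0.003
```

```bash
python3 - <<'E'
from h import *
st()
t=r.grab_frame("scene");crop(t,(300,200),(160,120),5,"pics/s2.png")
E
```

```text
t 3.85 nest xy yaw [-11.137  62.896  -4.712] z 23.5 F nest [1.  4.8 2.7] op 0.0030912555768363224
```

View pics/s2.png

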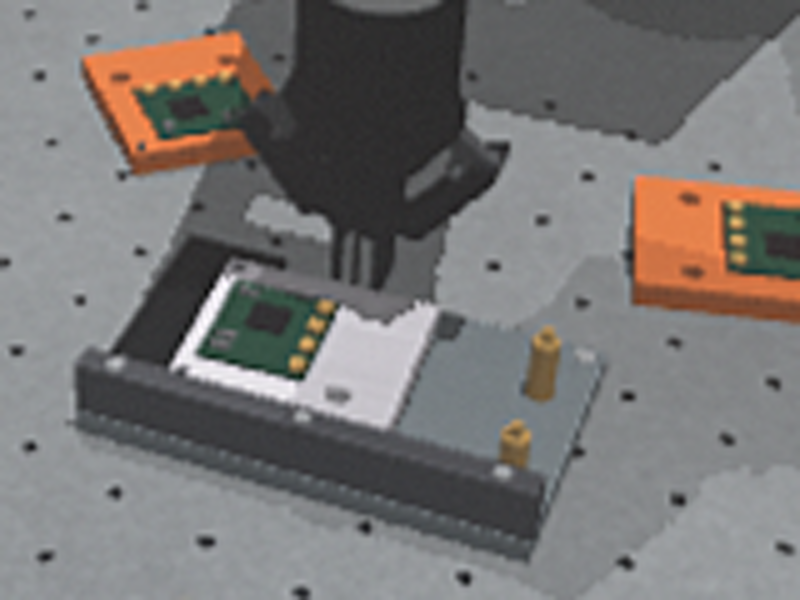

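The fingertips sit at the plate's open-side edge around crop (360,285). The plate's near corner is now close to the fence. I'll keep pushing.

Emit:
play_rows(
  moves=[
    [[0,0,0],[-1,0,0],0],
    [[0,0,0],[-2,0,0],0],
    [[0,0,0],[-3,0,0],0],
    [[0,0,0],[-4,0,0],0],
    [[0,0,0],[-4.5,0,0],0],
    [[0,0,0],[-4.5,0,0],0],
  ],
)

```text
clock: 4.5
eef_pos: [486.8, 122.2, 23.4]
tcp_rot: [3.141, -0.003, -2.897]
contact_force: [-6.7, -0.6, 4.3]
opening: 0.002
```

```bash
python3 - <<'E'
from h import *
st()
t=r.grab_frame("scene");crop(t,(300,200),(160,120),5,"pics/s3.png",[(T(N,np.array(box(-52,52,-47,47,33))+[-19.5,-1,0]),(0,0,255))])
E
```

```text
t 4.5 nest xy yaw [-11.045  58.842  -4.712] z 23.4 F nest [1.1 6.6 4.3] op 0.001967140390181671
```

View pics/s3.png

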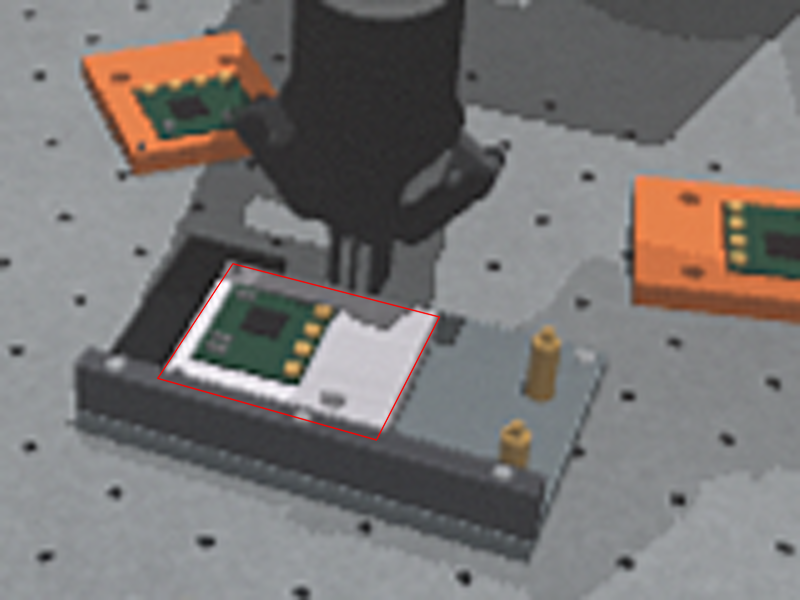

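Emit:
play_rows(
  moves=[
    [[0,0,0],[-1,0,0],0],
    [[0,0,0],[-2,0,0],0],
    [[0,0,0],[-2.5,0,0],0],
    [[0,0,0],[-2.5,0,0],0],
  ],
)

```text
clock: 4.95
eef_pos: [487.0, 122.3, 23.0]
tcp_rot: [3.141, -0.007, -2.897]
contact_force: [-10.9, -1.5, 9.2]
opening: 0.004
```

```bash
python3 - <<'E'
from h import *
st()
t=r.grab_frame("scene");crop(t,(300,200),(160,120),5,"pics/s4.png",[(T(N,np.array(box(-52,52,-47,47,33))+[-19.5,-1,0]),(0,0,255))])
E
```

```text
t 4.95 nest xy yaw [-10.945  58.593  -4.712] z 23.0 F nest [ 1.2 10.9  9.2] op 0.0037197874816970395
```

View pics/s4.png

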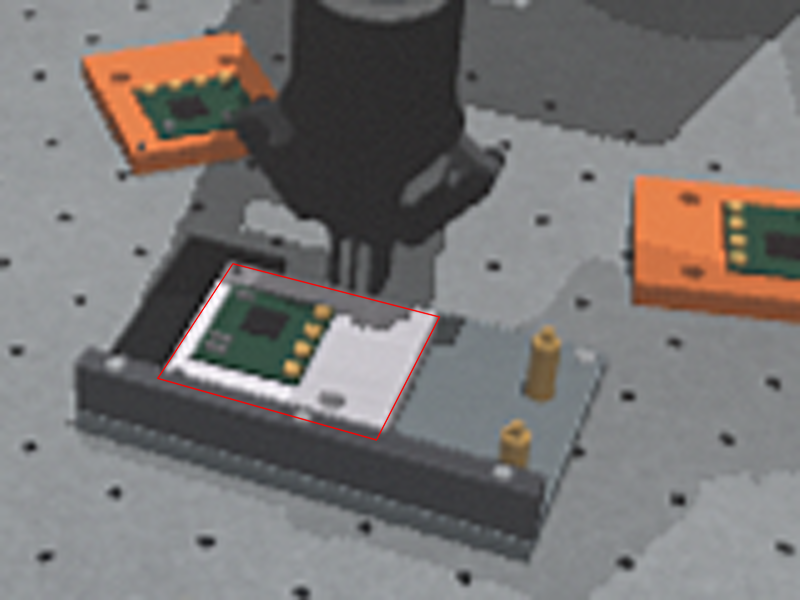

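Resistance rose to 11 N. I'll back off, go round to the trailing side and look from above there.

```bash
python3 - <<'E'
from h import *
print(go(-11,85,23,np.pi/2),go(-11,85,90,np.pi/2),go(-108,-2,90,0))
E
```

```text
(array([ 0.03, -0.39,  0.05]), array([26.5, -0.1,  0.2])) (array([ 0.03, -0.39,  0.05]), array([ 26.9,  -0. , -66.8])) (array([-0.28, -0.34, 90.05]), array([-60. , -97.1, -67.4]))
```

Emit:
play_rows(
  moves=[
    [[0,0,0],[8,0,0],0],
    [[0,-0.4,0],[26,0,0],0],
    [[0,-0.4,0],[27,0,-35],0],
    [[0,-0.4,0],[27,0,-67],0],
    [[0,-0.4,8],[10,-30,-67],0],
    [[0,-0.4,16],[-10,-60,-67],0],
    [[-0.2,-0.4,24],[-30,-97,-67],0],
    [[-0.2,-0.4,32],[-60,-97,-67],0],
    [[-0.2,-0.4,40],[-60,-97,-67],0],
    [[-0.2,-0.4,48],[-60,-97,-67],0],
    [[-0.2,-0.4,56],[-60,-97,-67],0],
    [[-0.2,-0.4,64],[-60,-97,-67],0],
    [[-0.2,-0.4,72],[-60,-97,-67],0],
    [[-0.2,-0.4,80],[-60,-97,-67],0],
    [[-0.3,-0.3,88],[-60,-97,-67],0],
    [[-0.3,-0.3,90],[-60,-97,-67],0],
    [[-0.3,-0.3,90],[-60,-97,-67],0],
  ],
)

```text
clock: 6.7
eef_pos: [570.0, 42.8, 89.8]
tcp_rot: [3.14, -0.0, 1.815]
contact_force: [-0.0, 0.2, -0.0]
opening: -0.002
```

```bash
python3 - <<'E'
from h import *
st()
d=[(T(N,np.array(box(-52,52,-47,47,33))+[-19.5,-1,0]),(0,0,255))]
t=r.grab_frame("scene");crop(t,(300,210),(160,120),5,"pics/s5.png",d)
t=r.grab_frame("top");crop(t,(180,200),(160,120),5,"pics/t5.png",d)
E
```

```text
t 6.7 nest xy yaw [-108.13    -2.802    0.   ] z 89.8 F nest [ 0.2 -0.  -0. ] op -0.001926986458898962
```

View pics/s5.png

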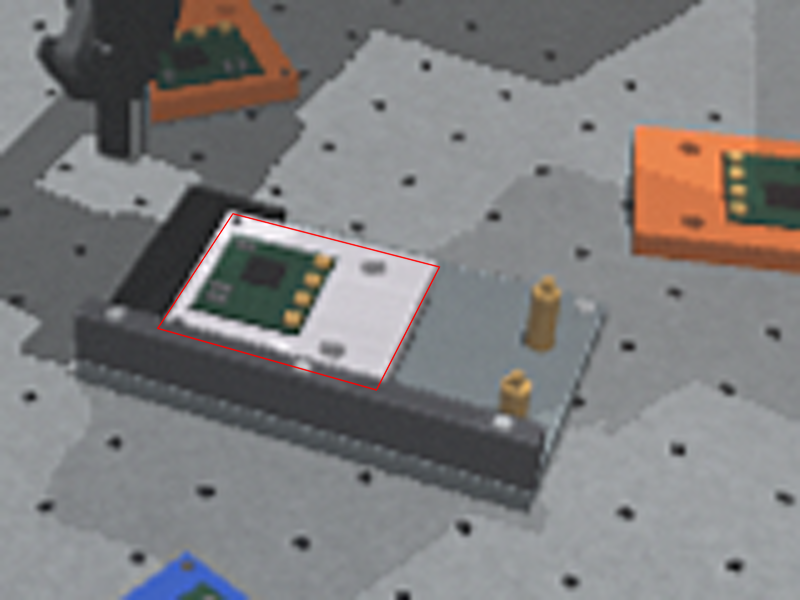

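View pics/t5.png

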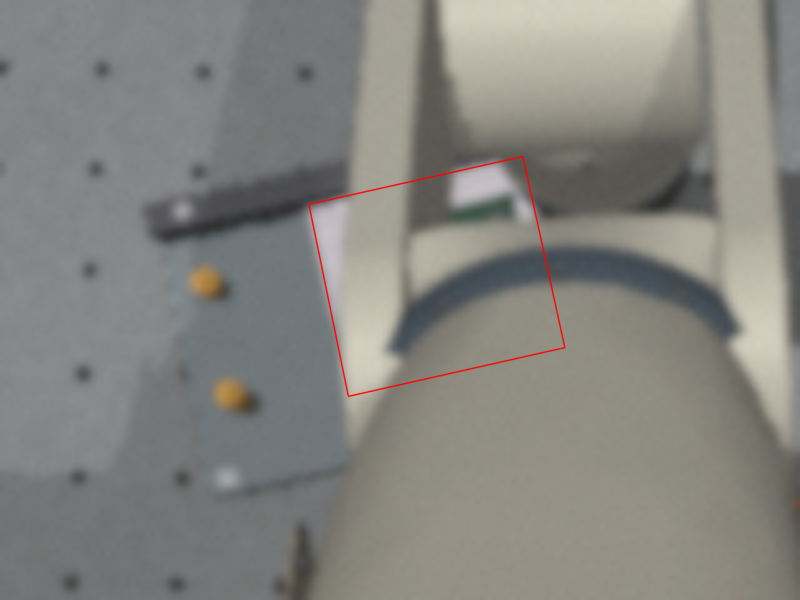

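```bash
python3 - <<'E'
from h import *
t=r.grab_frame("scene");crop(t,(328,246),(66,50),12,"pics/s6.png");cv2.imwrite("pics/full6.png",t["color"][:,:,::-1])
E
python3 - <<'E'
import cv2
a=cv2.imread("pics/scene0.png")[246:296,328:394];cv2.imwrite("pics/s6_0.png",cv2.resize(a,None,fx=12,fy=12,interpolation=cv2.INTER_CUBIC))
E
```

```text
(no output)
```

View pics/s6.png

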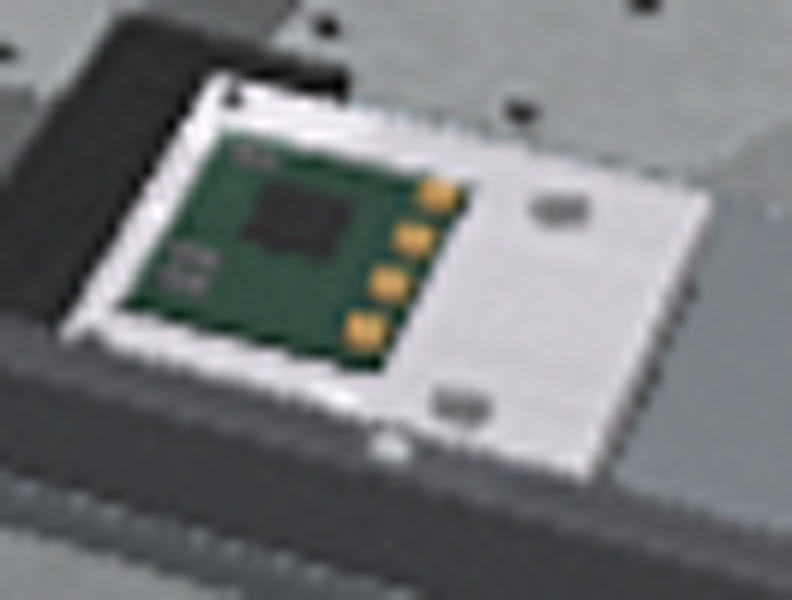

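View pics/s6_0.png

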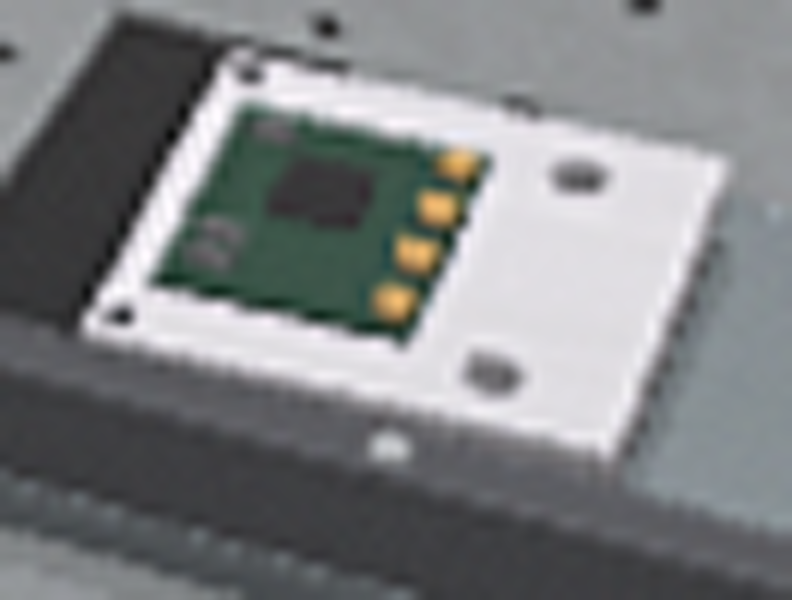

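```bash
cat >> h.py <<'E'
def bp(p,uv,z):
    R,_=cv2.Rodrigues(np.float64(p["rvec"]));K=np.float64(p["K"]);C=-R.T@np.float64(p["tvec"]).ravel()
    d=(R.T@np.linalg.inv(K)@np.c_[np.float64(uv),np.ones(len(uv))].T).T
    return (C+d*((z-C[2])/d[:,2])[:,None])[:,:2]
def rigid(A,B):
    M,_=cv2.estimateAffinePartial2D(A,B); ca,cb=A.mean(0),B.mean(0)
    U,_,V=np.linalg.svd((A-ca).T@(B-cb)); R=(U@V).T
    return np.arctan2(R[1,0],R[0,0]),lambda x:(R@(x-ca)+cb),np.abs((A-ca)@R.T+cb-B).max()
P0=np.array([535.6,125.6,1.871]) # initial plate pose
A0=[(222,52),(727,158),(580,177),(493,375),(460,163),(437,208),(416,254),(395,301),(242,104),(405,345),(152,287),(488,157)]
def upd(p,uv1,idx=range(12),z0=34,z1=34):
    a=np.array(A0)[list(idx)]
    A=bp(p,un(a,(328,246),12),z0);B=bp(p,uv1,z1)
    th,f,e=rigid(A,B); q=np.array([*f(P0[:2]),P0[2]+th]); print("plate in nest",np.round(rel(N,q),3),"maxres",round(e,1)); return q
E
python3 - <<'E'
from h import *
p=r.grab_frame("scene")
upd(p,un([(212,75),(712,198),(560,211),(462,407),(439,193),(414,238),(390,284),(366,328),(222,132),(382,372),(118,305),(470,186)],(328,246),12))
st();print(go(-94,-2,22.5,0))
E
```

```text
plate in nest [-2.0894e+01  3.2900e-01  1.5000e-02] maxres 1.8
t 6.9 nest xy yaw [-1.07977e+02 -2.24900e+00  2.00000e-03] z 89.6 F nest [-0.4  0.2  0.3] op -0.0003546673306633155
(array([ 0.03, -0.02,  0.1 ]), array([13.9, -0.3, 67.1]))
```

The plate is at (-20.9, 0.3) mm, yaw 0.015, so it is practically on the fence. Now I'll push along the fence.

Emit:
play_rows(
  moves=[
    [[0,0,0],[0,-5,30],0],
    [[0,0,0],[5,-5,55],0],
    [[0,0,0],[12,-5,64],0],
    [[0,0,0],[14,-5,66.5],0],
    [[0,0,0],[18,-5,66.5],0],
    [[0,0,0],[22,-5,66.5],0],
    [[0,0,0],[24,-5,66.5],0],
    [[0,0,0],[26,-5,66.5],0],
    [[0,0,0],[28,-5,66.5],0],
    [[0,0,0],[30,-5,66.5],0],
    [[0,0,0],[32,-5,66.5],0],
    [[0,0,0],[33,-5,66.5],0],
    [[0,0,0],[33,-5,66.5],0],
  ],
)

```text
clock: 8.2
eef_pos: [556.9, 73.7, 23.3]
tcp_rot: [3.141, -0.0, 1.816]
contact_force: [1.5, -2.8, 2.3]
opening: -0.0
```

```bash
python3 - <<'E'
from h import *
st()
t=r.grab_frame("scene");crop(t,(328,240),(66,50),12,"pics/s7.png")
E
```

```text
t 8.2 nest xy yaw [-7.4978e+01  2.5140e+00  2.0000e-03] z 23.3 F nest [-3.1 -0.8  2.3] op -0.00038923779610456634
```

View pics/s7.png

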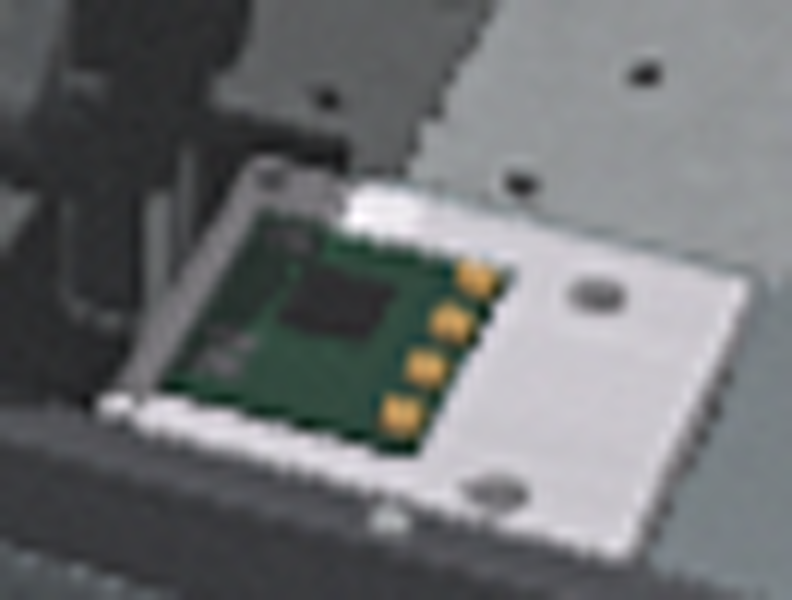

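```bash
python3 - <<'E'
from h import *
p=r.grab_frame("scene")
upd(p,un([(752,278),(599,297),(499,492),(478,278),(453,323),(427,368),(403,414),(418,455),(511,270)],(328,240),12),[1,2,3,4,5,6,7,9,11])
E
```

```text
plate in nest [-12.837  -0.12    0.013] maxres 1.8
```

The plate is at (-12.8, -0.1). I'll push on to the pins, slowly.

Emit:
play_rows(
  moves=[
    [[0,0,0],[2,0,0],0],
    [[0,0,0],[4,0,0],0],
    [[0,0,0],[6,0,0.3],0],
    [[0,0,0],[8,0,0.3],0],
    [[0,0,0],[9,0,0.3],0],
    [[0,0,0],[10,0,0.3],0],
    [[0,0,0],[10.5,0,0.3],0],
    [[0,0,0],[11,0,0.3],0],
    [[0,0,0],[11,0,0.3],0],
  ],
)

```text
clock: 9.2
eef_pos: [553.9, 84.5, 22.8]
tcp_rot: [3.141, -0.001, 1.816]
contact_force: [-0.1, 0.4, 0.3]
opening: -0.004
```

```bash
python3 - <<'E'
from h import *
st()
t=r.grab_frame("scene");crop(t,(328,240),(66,50),12,"pics/s8.png")
E
```

```text
t 9.2 nest xy yaw [-6.3797e+01  2.7890e+00  2.0000e-03] z 22.8 F nest [0.4 0.  0.3] op -0.0036123926931605145
```

View pics/s8.png

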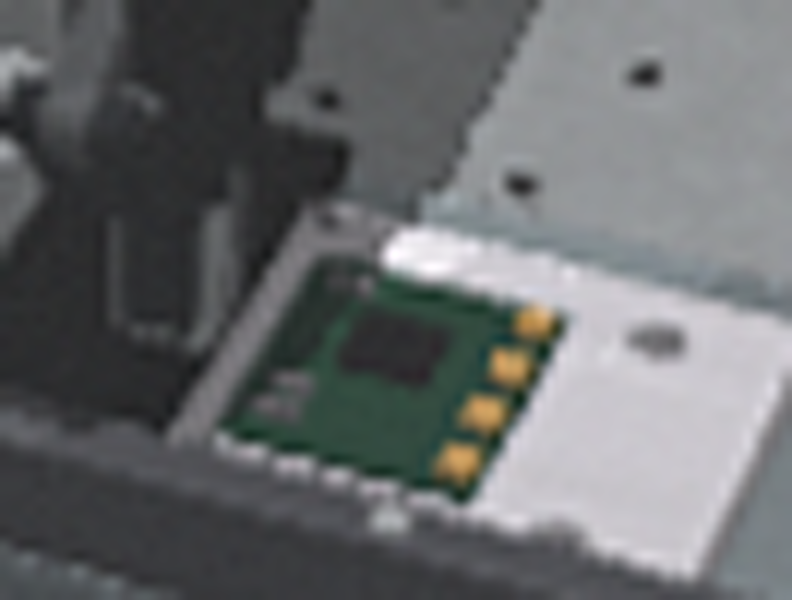

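The plate appears to have dropped: it sits visibly lower behind the fence, and the contact force is zero. I'll withdraw and check.

Emit:
play_rows(
  moves=[
    [[0,0,0],[-8,0,0],0],
    [[0,0,0],[-25,0,-1],0],
    [[0,0,0],[-30,0,-40],0],
    [[0,0,0],[-50,0,-80],0],
    [[0,0,0],[-90,0,-120],0],
    [[0,0,0],[-130,0,-150],0],
    [[0,0,0],[-170,0,-150],0],
    [[0,0,0],[-210,0,-150],0],
    [[0,0,0],[-250,0,-150],0],
    [[0,0,0],[-250,0,-150],0],
    [[0,0,0],[-250,0,-150],0],
  ],
)

```text
clock: 10.35
eef_pos: [614.2, -159.3, 172.3]
tcp_rot: [3.142, -0.001, 1.814]
contact_force: [0.2, -0.3, -0.6]
opening: 0.002
```

```bash
python3 - <<'E'
from h import *
st()
d=[(T(N,box(-52,52,-47,47,26)),(0,0,255)),(T(N,circ(25,32,26,5.5)),(0,0,255)),(T(N,circ(25,-32,26,5.5)),(0,0,255))]
t=r.grab_frame("scene");crop(t,(328,240),(80,60),10,"pics/s9.png",d);crop(t,(328,246),(80,60),10,"pics/s9c.png")
t=r.grab_frame("top");crop(t,(180,200),(160,120),5,"pics/t9.png",d);crop(t,(210,220),(100,75),8,"pics/t9c.png")
E
```

```text
t 10.35 nest xy yaw [-314.944    3.069   -0.   ] z 172.3 F nest [-0.4 -0.1 -0.6] op 0.0020879344100672536
```

View pics/s9.png

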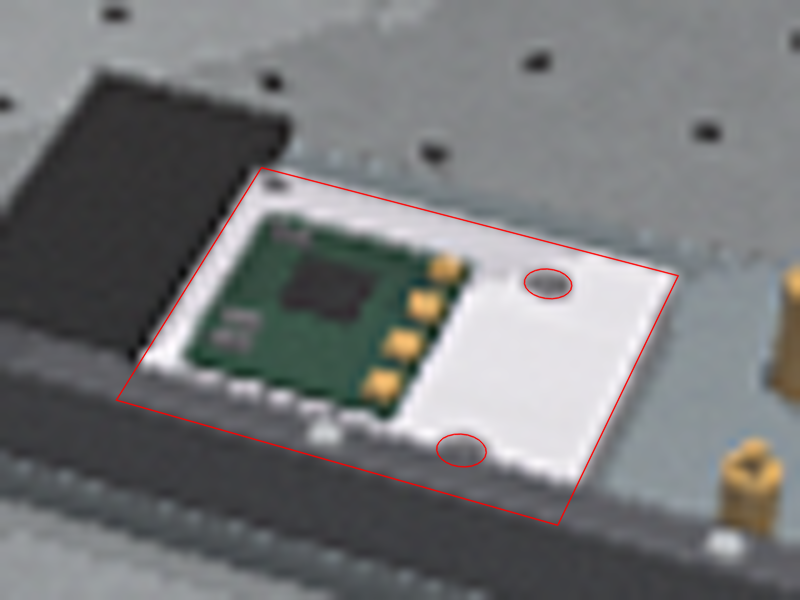

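View pics/t9.png

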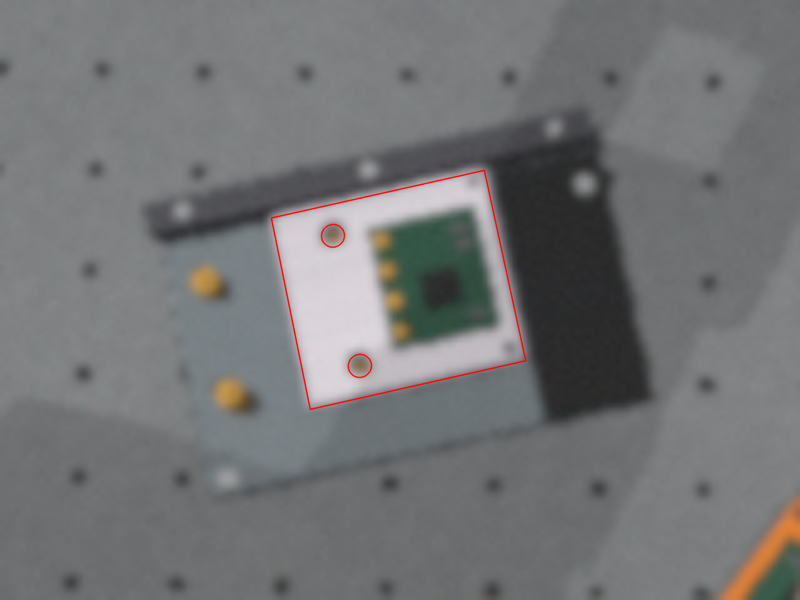

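View pics/s9c.png

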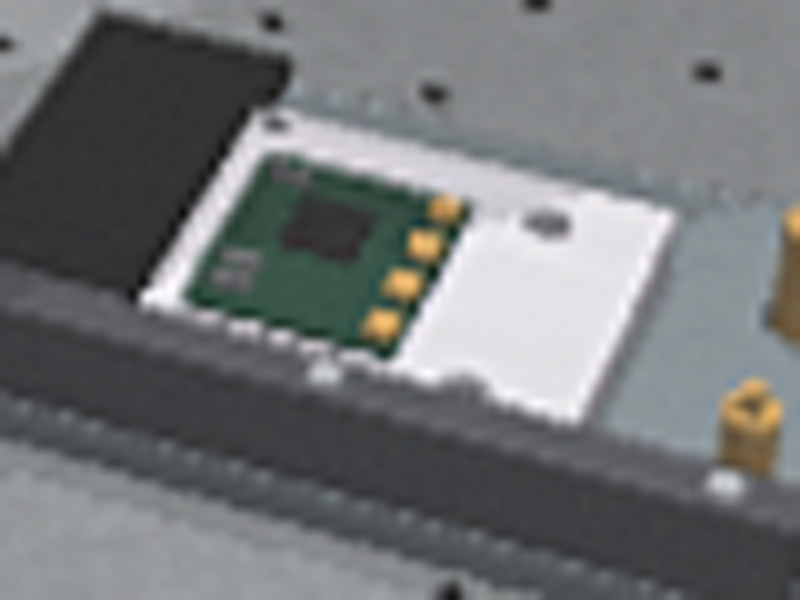

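View pics/t9c.png

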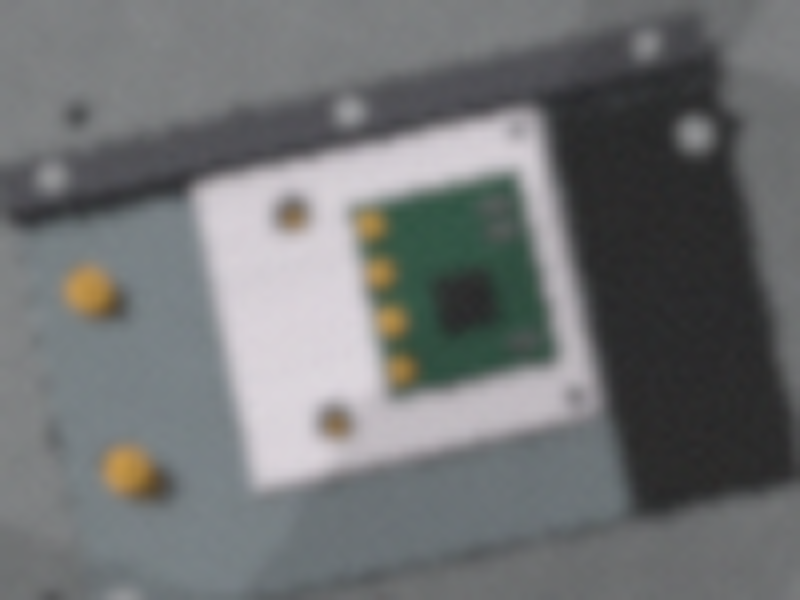

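```bash
python3 - <<'E'
from h import *
st(); print(r.sign_off())
E
```

```text
t 10.45 nest xy yaw [-3.13298e+02  2.78700e+00  2.00000e-03] z 172.4 F nest [ 0.3 -0.  -0.5] op -0.0019008085069406853
the job is handed in; nothing more can be done
None
```

I seated the plate and handed the job in at about 10.5 s; no verdict was reported. With the shut fingertips I pushed it against the fence (at most about 11 N sideways), then along the fence from its trailing edge until it dropped over the pins. I then moved the arm clear.

**Last checks:**
- **Position:** the outline drawn for the seated pose (underside at 12 mm) matched the plate in both camera views.
- **Pins:** the top view shows brass inside both holes.
- **Bystanders:** the two standoffs look unmoved. I did not re-check the other loose things, but the arm stayed clear of them.
- **Contact:** the arm was well clear of the plate and the force was near zero when I handed in.

**Uncertainty:** early on, the two cameras disagreed by about 2 mm on the plate's position, within the stated calibration. My judgement that the plate is fully down therefore rests on the drop, the matching outlines and the brass in the holes. I did not measure the height separately.

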